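Lock the lid onto the used-needle pot

TASK

Close the used-needle pot for the day: set its lid on the mouth, feel for the two slots in the collar, press the lid in gently against the sprung shutter and turn it clockwise to the stop so that it springs up into its locked place, then let go. Press lightly, never with as much as 40 N (4 kg), and leave everything else on the table where it is.

Things in the scene. Friction and masses are not known exactly. Their poses are not given: they have to be found in the camera images.
- pot: Steel used-needle pot, 88 mm across, screwed down by a foot 116 mm across, 6 mm thick. Origin: on its axis at the table top, z up. Its mouth is a white plastic collar 94 mm across, the flat rim 100 mm above the origin, the bore 64 mm across. The collar is fixed, but pressed on by hand: its slots lie 0.12 to 0.92 rad (7 to 53 deg) anticlockwise of the pot's x axis; see or feel for them.
- pot_rim (a point): Centre of the rim's top face (100 mm up), axes as the pot's. Two opposite slots 15 mm wide cut through the rim, from the bore out to 40 mm from the axis, 0.12 to 0.92 rad anticlockwise of the pot's x axis: this turn is not measured. Resting on the rim by its lugs, the lid has its origin 6 mm below this point. Just anticlockwise of each slot, below the rim, is a hard stop.
- pot_lock (a point): On the pot's axis, 83 mm up: where the lid's origin is when locked and released. Clockwise (from above) of each slot is an 8 mm thick lip; pass under it with the lid's origin 3 mm or more below this point (9 mm at most). A hard stop ends the turn about 0.65 rad from the slot. There, from 0.37 rad on, a 3 mm deep notch in the rim's underside lets the lug spring up.
- shutter (a joint): Round steel shutter 56 mm across that fills the bore, pressed down by the lid's underside: 0 at rest, its face 3 mm below the rim; 0.014 m with the lid locked; 0.023 at its end. Spring: 3.5 N to start it, 7 N at 0.014, 9 N at the end.
- lid: Round white plastic lid, 61 mm across, 22 mm thick (its lowest 3 mm taper to 57 mm), standing bar up on the table, about 150 g. Origin: on its axis at its underside; z up. On top stands a straight grip bar, 50 mm long along x, 22 mm wide along y, from 22 to 54 mm above the origin. Two lugs at the ends of the x axis, 10 mm wide, reach 37 mm from the axis, from 6 to 12 mm above the origin. The lid looks the same after half a turn.
- ink_a: Black ink bottle with a white label, 32 mm across, 105 mm tall, standing among the work; leave it. Origin: centre of its underside.
- ink_b: Black ink bottle with a white label, 38 mm across, 125 mm tall; leave it. Origin: centre of its underside.
- dropper: Small white bottle, 26 mm across, 60 mm tall; leave it. Origin: centre of its underside.
- cup: Clear plastic cup, 68 mm across, 85 mm tall; leave it. Origin: centre of its underside.
- jar: Low amber glass jar, 44 mm across, 50 mm tall; leave it. Origin: centre of its underside.
Mind the look-alikes: they are no part of the job. What is shaped like the lid but blue is not meant.

How it is judged:
On the way:
1. the lid is pressed in until its lugs are below the collar's lip (lid origin less than 81 mm above the pot's, on its axis within 4 mm) (z of lid in the frame of pot between 0.065 and 0.081 m and horizontal distance between lid and pot below 0.004 m), for 0.1 s.
At the end, for the whole second after the job is handed in: The lid is locked: released and at rest, its lugs sprung up into the notches under the rim (lid origin 81.5 to 85.5 mm above the pot's origin), on the pot's axis within 4 mm and level within 0.06 rad (z of lid in the frame of pot between 0.0815 and 0.0855 m and horizontal distance between lid and pot below 0.004 m and angle between lid's own z axis and vertical below 0.06 rad and linear speed of lid below 0.01 m/s); the robot touches nothing.
It fails at once if the lid bears against the pot, its collar or its shutter with more than 40 N (contact force between lid and pot above 40 N).
It fails at once if a bystander (ink bottle, small bottle, jar or cup) is moved by more than 20 mm (distance of any of ink_a, ink_b, dropper, jar, cup from where it was at the start of the episode above 0.02 m).
It also fails if it takes over 72 s, if anything falls off the work surface, if the arm or the gripper's body presses on something with over 40 N, if the wrist force passes 120 N, or if a joint passes its speed limit or range.

ROBOT

A 7-joint arm with a two-finger parallel gripper is mounted at the origin on the work surface. World frame = base frame: x ahead of the robot, y to its left, z up, the work surface at z = 0. Lengths are in m, angles in rad, forces in N, time in s.
With the tool pointing down it reaches from about 0.4 to 0.85 m from the base axis. Payload 10.4 kg.
Tool frame: the origin (TCP) lies midway between the tips of the shut fingers; the grasp point (between the pads) lies 19 mm behind it; z points along the fingers, x is the direction in which the jaws open and shut, and the axes are right-handed (so a half turn about z gives the same grasp; the last joint's range is limited). The gripper opens to 85 mm and grips with 20 to 120 N. Pads are 22 mm wide; open, the fingers measure 114 mm over their backs; the gripper's body (76 mm by 85 mm) begins 54 mm behind the grasp point. The pads swing forward as they close: fully open they stand 13 mm farther back than shut.
Start: joints at [-1.339, 0.332, -0.065, 1.46, 0.022, 1.35, -0.088], TCP at [0.158, 0.605, 0.231] pointing down, gripper open.
Joint ranges: [-2.6, 2.6], [-0.5, 2.12], [-1.47, 1.34], [0.16, 2.42], [-1.27, 4.41], [0.06, 2.06], [-2.6, 2.6]. Speed limits (rad/s): [2.22, 2.22, 2.79, 2.79, 3.14, 3.14, 3.14].

INTERFACE

Orientations are given as a unit quaternion [x, y, z, w].
In Python, from workcell import telemetry, eyes, order gives the robot as it stands.
- The arm moves only by the tool servo_tool, never from a script. Its argument "deltas" is a list of rows, each a list of 3 entries, a list of its own where there are three numbers: the shift along the tool's x, y, z in cm, then the turn about the tool's z in rad, then the finger opening in cm, from 0 to 8.54. A call has 1 to 12 rows; each row shifts and turns the pose as measured when the row begins, along the tool's axes as they then stand; what a row does not reach is not made up. A row lasts 1/12 s, in which the tool goes at most 41.7 mm and 7.16 degrees, less where a joint would pass 70% of its speed; a pose out of reach is approached as far as the arm can. A call is refused whole if a number of a shift passes 4.17 or a number of a turn 0.125, either way. A call with a gripper value outside its range is refused whole. The fingers move at their own pace and stop on an object; "force" is the grip in N (left out, the last holds). Time passes only in rows, so rows that do not move let the fingers close. It gives the time, the measured TCP pose, the force and the opening at its end, in the units of the state.
- telemetry.get_obs(): the state, without advancing time (a new reading comes with each control period).
- eyes.camera(name): name is "scene" or "top"; returns (picture, depth): 384x512x3 uint8, blue, green, red; 384x512 float32, m along the optical axis (not along the pixel's ray), 0 where there is no reading.
- eyes.calibration(name): a dict with "fx", "fy", "cx", "cy" (pixels), "rvec" (rotation vector, rad) and "tvec" (3), from world to camera coordinates, as OpenCV has them. Camera axes: x right, y down, z forward; pixel columns grow to the right and rows downward; lengths in m; the calibration is good to about 2 mm. A picture is of the moment at which its call begins. calibration takes no time and is no camera call.
- order.hand_in(): hands the job in, once; it reports no verdict.
The state is a dict: "clock": time; "joint_pos": joint angles; "joint_velocities": joint speeds; "tau": joint torques, N m; "position": TCP position; "ee_rot": TCP orientation; "ft_force": force on the tool from outside, world axes, zero at the start; "torque": the same for the moment, N m; "grip_width": opening from 0.0 (shut) to 1.0 (fully open).
Only numpy, scipy, OpenCV 4.12 (cv2) and the standard library are available. Lean on these libraries where they do the work, as an engineer would, in place of code of your own. Each camera call takes 0.05 s, during which the arm holds its last target. There are 200 camera calls.

## Working session

There is one attempt and no reset: what is moved stays moved. The work goes in short steps, Python scripts to look and compute and a tool call to move; the robot and the scene stay as the last step left them, time stands still between calls to the robot, and variables do not carry over. Pictures are saved under pics/ and viewed, about 8 in all and at most 12, crops included, and the job is handed in when it is done.

Besides the shell and the picture viewer there is one more tool, called after "Emit:" as name([rows], argument=value, ...), one row to a line, values as JSON. servo_tool: Moves the arm, as the interface text tells. Its arguments: {"type":"object","properties":{"deltas":{"type":"array"},"force":{"type":"number"}},"required":["deltas"]}

```bash
mkdir -p pics; ls; cat > h.py <<'E'
import numpy as np, cv2
from workcell import telemetry, eyes, order
from scipy.spatial.transform import Rotation as R
def cam(n):
    im,d=eyes.camera(n); c=eyes.calibration(n)
    K=np.array([[c['fx'],0,c['cx']],[0,c['fy'],c['cy']],[0,0,1.]])
    Rm=cv2.Rodrigues(np.array(c['rvec'],float))[0]; t=np.array(c['tvec'],float).reshape(3)
    return np.array(im),np.array(d),K,Rm,t
def onplane(uv,z,K,Rm,t):
    uv=np.atleast_2d(uv).astype(float); r=np.c_[uv,np.ones(len(uv))]@np.linalg.inv(K).T@Rm
    C=-Rm.T@t; return C+r*((z-C[2])/r[:,2])[:,None]
def cloud(d,K,Rm,t):
    v,u=np.mgrid[:d.shape[0],:d.shape[1]]
    p=np.stack([(u-K[0,2])/K[0,0]*d,(v-K[1,2])/K[1,1]*d,d],-1)
    return (p-t)@Rm
def proj(P,K,Rm,t):
    q=(np.atleast_2d(P)@Rm.T+t)@K.T; return q[:,:2]/q[:,2:]
E
python3 - <<'E'
from h import *
ims=[]
for n in("scene","top"):
    im,d,K,Rm,t=cam(n); np.savez(n+'0.npz',im=im,d=d,K=K,Rm=Rm,t=t); cv2.imwrite(f'pics/{n}0.png',im); print(n,-Rm.T@t,K[0,0],(d>0).mean())
o=telemetry.get_obs();print(o)
E
```

```text
pics
scene [ 0.99986588 -0.16135627  0.52517259] 373.5016209133232 0.9959971110026041
top [0.3784071  0.06359041 0.9185597 ] 380.35489508108975 0.995941162109375
{'clock': 0.1, 'joint_pos': array([-1.33861224,  0.33279879, -0.06466609,  1.46081449,  0.02157811,
        1.34989562, -0.08850114]), 'joint_velocities': array([-0.00081648, -0.00058866, -0.00075686, -0.00404051,  0.00027098,
       -0.00072863,  0.00106089]), 'tau': array([ 2.37761611e-03, -6.26752067e+01,  4.99091554e-02, -3.92426920e+01,
        1.63209310e-02,  7.08550215e-03, -1.46122568e-05]), 'position': array([0.15745766, 0.60451473, 0.23062203]), 'ee_rot': array([ 7.91219016e-01,  6.11532579e-01, -4.69892979e-04,  3.90634352e-04]), 'ft_force': array([ 0.733062  ,  0.30883318, -0.42490383]), 'torque': array([-0.02400792,  0.00878838,  0.02742865]), 'grip_width': 0.997353816009529}
```

View pics/top0.png

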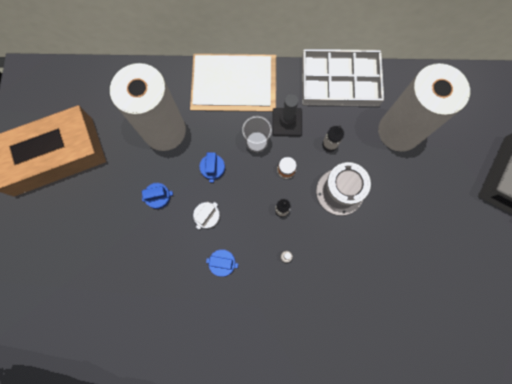

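View pics/scene0.png

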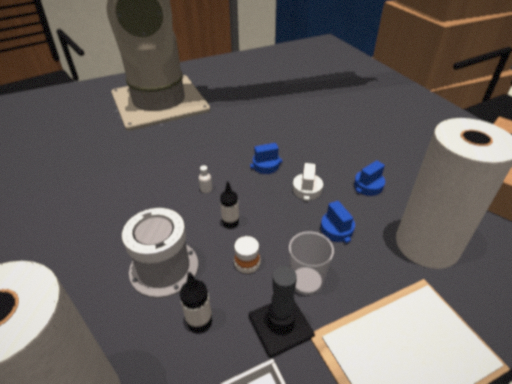

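The lid candidates in the top view are white at (206,215) and blue at (212,166), (157,195) and (221,263). Only the white one fits the description. The pot is at (348,184). Next I measure the lid and pot and confirm in a crop.

```bash
python3 - <<'E'
from h import *
z=np.load('top0.npz'); im,d,K,Rm,t=[z[k] for k in('im','d','K','Rm','t')]
P=cloud(d,K,Rm,t)
def box(u,v,r):
    s=np.zeros(d.shape,bool); s[v-r:v+r,u-r:u+r]=1; return s
hsv=cv2.cvtColor(im,cv2.COLOR_BGR2HSV)
white=(hsv[...,1]<60)&(hsv[...,2]>110)
m=box(206,215,22)
for lo,hi in((.012,.03),(.045,.065)):
    s=m&(P[...,2]>lo)&(P[...,2]<hi); q=P[s]; print('lid',lo,s.sum(),q.mean(0),cv2.minAreaRect((q[:,:2]*1000).astype(np.float32)))
# pixel based: bar via depth mask contour, on plane .054
s=m&(P[...,2]>.042)
v,u=np.nonzero(s); w=onplane(np.c_[u,v],.054,K,Rm,t)[:,:2]
c=w.mean(0); e,V=np.linalg.eigh(np.cov((w-c).T)); print('bar',c,np.arctan2(V[1,1],V[0,1]),np.sqrt(e*12))
s=(m&white).astype(np.uint8); cn=max(cv2.findContours(s,0,1)[0],key=cv2.contourArea)
print('lidmask',cv2.minEnclosingCircle(cn),onplane(cv2.minEnclosingCircle(cn)[0],.022,K,Rm,t))
m=box(348,184,36); s=m&(P[...,2]>.09)&(P[...,2]<.115); v,u=np.nonzero(s)
cn=max(cv2.findContours(s.astype(np.uint8),0,1)[0],key=cv2.contourArea); el=cv2.fitEllipse(cv2.convexHull(cn)); print('rim',el,onplane(el[0],.1,K,Rm,t), np.median(P[s][:,2]))
for n,(a,b) in dict(inka=(284,207),inkb=(333,138),jar=(287,168),drop=(287,257),cup=(257,135)).items(): print(n,np.round(onplane([a,b],.08,K,Rm,t),3))
for r in((137,88),(442,90)): print('roll',P[r[1],r[0]+14])
a=cv2.resize(im[150:220,312:384],None,fx=8,fy=8,interpolation=cv2.INTER_CUBIC)
b=cv2.resize(im[192:240,184:230],None,fx=5,fy=5,interpolation=cv2.INTER_CUBIC)
o=np.zeros((560,576+230,3),np.uint8);o[:560,:576]=a;o[:240,576:]=b
z2=np.load('scene0.npz');c=cv2.resize(z2['im'][200:250,120:190],None,fx=3.2,fy=3.2,interpolation=cv2.INTER_CUBIC);o[260:260+c.shape[0],576:576+c.shape[1]]=c
cv2.imwrite('pics/crop.png',o[:,:800])
E
```

```text
lid 0.012 290 [0.50993965 0.18307676 0.0215067 ] ((513.4862670898438, 185.8155059814453), (59.92023468017578, 59.640785217285156), 12.77424144744873)
lid 0.045 214 [0.51267537 0.18569011 0.05368434] ((513.535888671875, 186.0880889892578), (21.918195724487305, 49.70063400268555), 56.39086151123047)
bar [0.51265871 0.18512041] 2.6287267072401903 [0.03193462 0.0509505 ]
lidmask ((206.0, 215.0), 16.40131950378418) [[0.51319633 0.18491292 0.022     ]]
rim ((348.1158142089844, 183.27960205078125), (41.27748107910156, 42.83803176879883), 109.60769653320312) [[ 0.57820019 -0.13650124  0.1       ]] 0.09863459876204747
inka [[0.526 0.004 0.08 ]]
inkb [[ 0.691 -0.11   0.08 ]]
jar [[ 0.616 -0.003  0.08 ]]
drop [[ 0.416 -0.003  0.08 ]]
cup [[0.695 0.067 0.08 ]]
roll [0.73285014 0.27737491 0.22961429]
roll [ 0.73919709 -0.32284015  0.22915823]
```

View pics/crop.png

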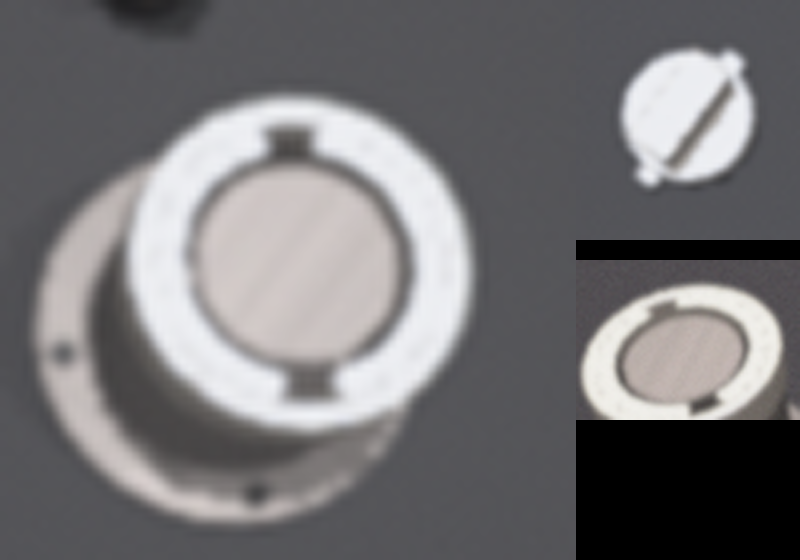

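The crop confirms the white lid: lugs up-right and down-left in the inset, at (735,60) and (648,178). The slots are clearly visible in the collar at crop (290,143) and (310,382). Now I refine the numbers.

```bash
cat >> h.py <<'E'
def wh(im,cu,cv,r,thr=150,S=8):
    """white blob contour hull in full-res pixel coordinates (subpixel)"""
    c=cv2.resize(im[cv-r:cv+r,cu-r:cu+r],None,fx=S,fy=S,interpolation=cv2.INTER_CUBIC)
    return c,(c.min(2)>thr).astype(np.uint8),lambda p:(np.asarray(p,float)+.5)/S-.5+[cu-r,cv-r]
E
python3 - <<'E'
from h import *
z=np.load('top0.npz'); im,d,K,Rm,t=[z[k] for k in('im','d','K','Rm','t')]
c,m,f=wh(im,349,183,30)
for thr in(190,200,210):
    m=(c.min(2)>thr).astype(np.uint8)
    cn=max(cv2.findContours(m,0,1)[0],key=cv2.contourArea); h=cv2.convexHull(cn)
    w=onplane(f(h[:,0]),.1,K,Rm,t)[:,:2]
    print('rim',thr,[x*1000 for x in cv2.fitEllipse((w*1).astype(np.float32))[0]],cv2.fitEllipse((w*1000).astype(np.float32)))
sl=np.array([[290,143],[310,382]])/8.+[312,150]-.44
s=onplane(sl,.0985,K,Rm,t); dd=s[0]-s[1]; print('slots',s,np.arctan2(dd[1],dd[0]),np.linalg.norm(dd),s.mean(0))
c,m,f=wh(im,206,215,24)
g=c.min(2)
for thr in(150,180):
    m=(g>thr).astype(np.uint8); cn=max(cv2.findContours(m,0,1)[0],key=cv2.contourArea)
    ker=cv2.getStructuringElement(2,(81,81)); core=cv2.morphologyEx(cv2.drawContours(m*0,[cn],-1,1,-1),cv2.MORPH_OPEN,ker)
    lug=cv2.drawContours(m*0,[cn],-1,1,-1)&~cv2.dilate(core,np.ones((9,9),np.uint8))&1
    n,l,st,ce=cv2.connectedComponentsWithStats(lug); i=np.argsort(-st[1:,4])[:2]+1
    L=onplane(f(ce[i]),.012,K,Rm,t); dl=L[0]-L[1]
    print('lugs',st[i,4],L[:,:2],'mid',L.mean(0)[:2],np.arctan(dl[1]/dl[0]),np.linalg.norm(dl))
E
```

```text
rim 190 [580.5151462554932, -138.239324092865] ((580.51513671875, -138.23931884765625), (92.4840316772461, 93.34024047851562), 139.3468780517578)
rim 200 [580.5262327194214, -138.26622068881989] ((580.5262451171875, -138.26622009277344), (91.74674987792969, 92.59913635253906), 140.0361328125)
rim 210 [580.485999584198, -138.2797360420227] ((580.4859619140625, -138.2797393798828), (91.03900146484375, 91.57478332519531), 139.82870483398438)
slots [[ 0.61498001 -0.13739671  0.0985    ]
 [ 0.54695702 -0.14062502  0.0985    ]] 0.04742355665807244 0.06809954522315136 [ 0.58096851 -0.13901087  0.0985    ]
lugs [438 317] [[0.4847418  0.20499723]
 [0.54431182 0.1649174 ]] mid [0.51452681 0.18495732] -0.5922496475646585 0.07179818590449488
lugs [436 296] [[0.48569666 0.20442699]
 [0.54345586 0.16551722]] mid [0.51457626 0.1849721 ] -0.5928251588609186 0.06964262593980858
```

Emit:
servo_tool([
  [[0,0,0],0.12,5.0],
  [[0,0,0],0.12,5.0],
  [[0,0,0],0.12,5.0],
], force=60)

```text
clock: 0.35
position: [0.1575, 0.6037, 0.2291]
ee_rot: [0.89, 0.456, -0.001, 0.002]
ft_force: [-0.3, -0.5, -0.2]
grip_width: 0.605
```

```bash
cat >> h.py <<'E'
def go(x,y,z,yaw):
    o=telemetry.get_obs(); M=R.from_quat(o['ee_rot']).as_matrix(); p=o['position']
    d=M.T@(np.array([x,y,z])-p)*100; cy=np.arctan2(M[1,0],M[0,0]); dy=-(yaw-cy); dy=(dy+np.pi/2)%np.pi-np.pi/2
    print('t',round(o['clock'],2),'pos',np.round(p,4),'yaw',round(cy,3),'tilt',np.round(M[:2,2],4),'| delta cm',np.round(d,2),'turn',round(dy,3),'| F',np.round(o['ft_force'],1),'T',np.round(o['torque'],2),'grip',round(o['grip_width'],3),'q',np.round(o['joint_pos'],2))
E
python3 -c "
from h import *
go(.514,.1852,.12,.979)"
```

```text
t 0.35 pos [0.1575 0.6037 0.2291] yaw 0.947 tilt [-0.001 -0.004] | delta cm [-13.12  53.36  11.04] turn -0.032 | F [-0.3 -0.5 -0.2] T [ 0.01  0.03 -0.01] grip 0.605 q [-1.38  0.33 -0.02  1.46  0.    1.35 -0.45]
```

Emit:
servo_tool([
  [[-0.95,3.8,0.3],-0.003,5.0],
  [[-0.95,3.8,0.3],-0.003,5.0],
  [[-0.95,3.8,0.3],-0.003,5.0],
  [[-0.95,3.8,0.3],-0.003,5.0],
  [[-0.95,3.8,0.3],-0.003,5.0],
  [[-0.95,3.8,0.3],-0.003,5.0],
  [[-0.95,3.8,0.3],-0.003,5.0],
  [[-0.95,3.8,0.3],-0.003,5.0],
  [[-0.95,3.8,0.3],-0.003,5.0],
  [[-0.95,3.8,0.3],0,5.0],
  [[-0.95,3.8,0.3],0,5.0],
  [[-0.95,3.8,0.3],0,5.0],
])

```text
clock: 1.35
position: [0.4664, 0.2368, 0.1872]
ee_rot: [0.882, 0.471, -0.005, 0.001]
ft_force: [0.9, 0.6, -0.4]
grip_width: 0.583
```

```bash
python3 -c "
from h import *
go(.514,.1852,.12,.979)"
```

```text
t 1.35 pos [0.4664 0.2368 0.1872] yaw 0.98 tilt [-0.008  -0.0058] | delta cm [-1.58  6.85  6.71] turn 0.001 | F [ 0.9  0.6 -0.4] T [ 0.04 -0.06 -0.  ] grip 0.583 q [-0.84  0.14  0.31  1.8  -0.04  1.22  0.46]
```

Emit:
servo_tool([
  [[-0.6,2.6,2.0],0,5.0],
  [[-0.5,2.3,2.0],0,5.0],
  [[-0.5,2.0,1.8],0,5.0],
  [[0,0,0],0,5.0],
  [[0,0,0],0,5.0],
])

```text
clock: 1.77
position: [0.5213, 0.1711, 0.1263]
ee_rot: [0.886, 0.465, -0.005, 0.003]
ft_force: [0.4, -0.6, 1.0]
grip_width: 0.582
```

```bash
python3 -c "
from h import *
go(.514,.1852,.07,.979)"
```

```text
t 1.77 pos [0.5213 0.1711 0.1263] yaw 0.966 tilt [-0.0061 -0.0091] | delta cm [ 0.81 -1.4   5.62] turn -0.013 | F [ 0.4 -0.6  1. ] T [ 0.02  0.   -0.03] grip 0.582 q [-0.72  0.26  0.37  1.8  -0.1   1.1   0.64]
```

Emit:
servo_tool([
  [[0.4,-0.7,1.5],-0.01,5.0],
  [[0.2,-0.3,1.5],0,5.0],
  [[0.1,-0.2,1.2],0,5.0],
  [[0,0,0.5],0,5.0],
  [[0,0,0],0,5.0],
  [[0,0,0],0,5.0],
])

```text
clock: 2.27
position: [0.5136, 0.1869, 0.0789]
ee_rot: [0.882, 0.471, -0.004, 0.002]
ft_force: [-0.9, -0.7, 0.1]
grip_width: 0.584
```

```bash
python3 - <<'E'
from h import *
go(.514,.1852,.028,.979)
im,d,K,Rm,t=cam('scene'); cv2.imwrite('pics/s1.png',cv2.resize(im[100:260,220:420],None,fx=4,fy=4-.25))
E
```

```text
t 2.27 pos [0.5136 0.1869 0.0789] yaw 0.98 tilt [-0.0059 -0.0075] | delta cm [-0.07  0.13  5.1 ] turn 0.001 | F [-0.9 -0.7  0.1] T [0.03 0.03 0.03] grip 0.584 q [-0.73  0.31  0.35  1.85 -0.12  1.01  0.64]
```

View pics/s1.png

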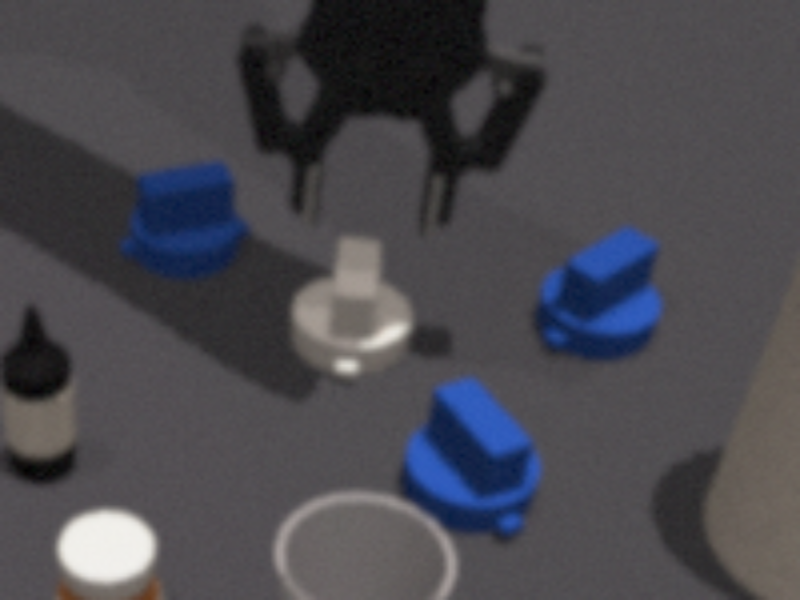

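The open fingers at (310,200) and (435,210) straddle the white lid's bar at (357,280), so the view is as planned. Descending.

Emit:
servo_tool([
  [[-0.05,0.1,1.5],0,5.0],
  [[0,0,1.4],0,5.0],
  [[0,0,0.9],0,5.0],
  [[0,0,0.3],0,5.0],
  [[0,0,0],0,5.0],
  [[0,0,0],0,5.0],
])

```text
clock: 2.82
position: [0.5171, 0.1869, 0.0414]
ee_rot: [0.882, 0.471, -0.001, 0.002]
ft_force: [-0.1, -1.0, 0.2]
grip_width: 0.584
```

```bash
python3 -c "
from h import *
go(.514,.1852,.028,.979)"
```

```text
t 2.82 pos [0.5171 0.1869 0.0414] yaw 0.98 tilt [ 0.0007 -0.0038] | delta cm [-0.31 -0.16  1.34] turn 0.001 | F [-0.1 -1.   0.2] T [ 0.   -0.01 -0.01] grip 0.584 q [-0.72  0.37  0.34  1.87 -0.14  0.92  0.66]
```

Emit:
servo_tool([
  [[-0.2,-0.1,0.6],0,5.0],
  [[-0.1,-0.1,0.6],0,5.0],
  [[-0.05,0,0.3],0,5.0],
  [[0,0,0],0,5.0],
  [[0,0,0],0,5.0],
])

```text
clock: 3.23
position: [0.5141, 0.1853, 0.0267]
ee_rot: [0.882, 0.47, 0.001, 0.002]
ft_force: [1.1, -0.2, 0.2]
grip_width: 0.584
```

```bash
python3 -c "
from h import *
go(.514,.1852,.028,.979)"
```

```text
t 3.23 pos [0.5141 0.1853 0.0267] yaw 0.98 tilt [ 0.003  -0.0024] | delta cm [-0.01 -0.   -0.13] turn 0.001 | F [ 1.1 -0.2  0.2] T [ 0.02 -0.01  0.  ] grip 0.584 q [-0.71  0.38  0.33  1.89 -0.15  0.89  0.67]
```

Emit:
servo_tool([
  [[0,0,0],0,1.5],
  [[0,0,0],0,1.5],
  [[0,0,0],0,1.5],
  [[0,0,0],0,1.5],
  [[0,0,0],0,1.5],
  [[0,0,0],0,1.5],
  [[0,0,0],0,1.5],
  [[0,0,0],0,1.5],
], force=60)

```text
clock: 3.9
position: [0.5142, 0.1853, 0.027]
ee_rot: [0.882, 0.47, 0.001, 0.002]
ft_force: [0.1, -1.0, -0.5]
grip_width: 0.245
```

```bash
python3 -c "
from h import *
go(.514,.1852,.15,.979)"
```

```text
t 3.9 pos [0.5142 0.1853 0.027 ] yaw 0.98 tilt [ 0.0031 -0.0023] | delta cm [ -0.02   0.03 -12.3 ] turn 0.001 | F [ 0.1 -1.  -0.5] T [ 0.    0.01 -0.03] grip 0.245 q [-0.71  0.38  0.33  1.89 -0.15  0.89  0.67]
```

Emit:
servo_tool([
  [[0,0,-1.0],0,1.5],
  [[0,0,-2.5],0,1.5],
  [[0,0,-3.5],0,1.5],
  [[0,0,-3.5],0,1.5],
  [[0,0,-2.5],0,1.5],
  [[0,0,-1.5],0,1.5],
  [[0,0,0],0,1.5],
])

```text
clock: 4.48
position: [0.5119, 0.1842, 0.1806]
ee_rot: [0.883, 0.47, -0.001, 0.002]
ft_force: [1.1, -0.3, -1.8]
grip_width: 0.244
```

```bash
python3 -c "
from h import *
go(.5805,-.138,.18,1.618)"
```

```text
t 4.48 pos [0.5119 0.1842 0.1806] yaw 0.978 tilt [-0.0005 -0.005 ] | delta cm [-22.9   23.68   0.22] turn -0.64 | F [ 1.1 -0.3 -1.8] T [ 0.01 -0.01  0.1 ] grip 0.244 q [-0.76  0.19  0.37  1.76 -0.07  1.2   0.61]
```

Emit:
servo_tool([
  [[0,0,0],-0.11,1.5],
  [[0,0,0],-0.11,1.5],
  [[0,0,0],-0.11,1.5],
  [[0,0,0],-0.11,1.5],
  [[0,0,0],-0.11,1.5],
  [[0,0,0],-0.08,1.5],
  [[0,0,0],0,1.5],
])

```text
clock: 5.07
position: [0.5103, 0.1831, 0.1792]
ee_rot: [0.683, 0.73, -0.003, 0.001]
ft_force: [-0.4, 0.1, -1.1]
grip_width: 0.248
```

```bash
python3 -c "
from h import *
go(.5805,-.138,.18,1.618)"
```

```text
t 5.07 pos [0.5103 0.1831 0.1792] yaw 1.637 tilt [-0.0019 -0.0055] | delta cm [-32.51   4.87   0.09] turn 0.019 | F [-0.4  0.1 -1.1] T [0.04 0.04 0.03] grip 0.248 q [-0.7   0.19  0.3   1.76 -0.05  1.2   1.25]
```

Emit:
servo_tool([
  [[-2.5,0.4,0],0,1.5],
  [[-3.5,0.5,0],0,1.5],
  [[-3.5,0.5,0],0,1.5],
  [[-3.5,0.5,0],0,1.5],
  [[-3.5,0.5,0],0,1.5],
  [[-3.5,0.5,0],0,1.5],
  [[-3.5,0.5,0],0,1.5],
  [[-2.5,0.4,0],0,1.5],
  [[-1.5,0.3,0],0,1.5],
  [[-0.5,0.1,0],0,1.5],
  [[0,0,0],0,1.5],
])

```text
clock: 5.98
position: [0.5658, -0.1053, 0.1744]
ee_rot: [0.694, 0.72, -0.006, -0.001]
ft_force: [-0.5, 0.7, -1.7]
grip_width: 0.247
```

```bash
python3 -c "
from h import *
go(.5805,-.138,.15,1.618)"
```

```text
t 5.98 pos [ 0.5658 -0.1053  0.1744] yaw 1.609 tilt [-0.0101 -0.0077] | delta cm [-3.31  1.37  2.45] turn -0.009 | F [-0.5  0.7 -1.7] T [ 0.05 -0.05 -0.05] grip 0.247 q [-0.32  0.28  0.5   1.69 -0.13  1.21  1.82]
```

Emit:
servo_tool([
  [[-1.3,0.6,0.7],-0.005,1.5],
  [[-1.0,0.4,0.7],0,1.5],
  [[-0.6,0.2,0.5],0,1.5],
  [[-0.2,0.1,0.3],0,1.5],
  [[0,0,0],0,1.5],
  [[0,0,0],0,1.5],
])

```text
clock: 6.48
position: [0.5799, -0.1302, 0.1493]
ee_rot: [0.691, 0.722, -0.006, -0.003]
ft_force: [-0.2, -0.2, -1.1]
grip_width: 0.248
```

```bash
python3 - <<'E'
from h import *
go(.5805,-.138,.13,1.618)
im,d,K,Rm,t=cam('scene'); np.savez('scene1.npz',im=im,d=d,K=K,Rm=Rm,t=t)
cv2.imwrite('pics/s2.png',cv2.resize(im[160:280,95:215],None,fx=5,fy=5,interpolation=cv2.INTER_CUBIC))
E
```

```text
t 6.48 pos [ 0.5799 -0.1302  0.1493] yaw 1.615 tilt [-0.0133 -0.0046] | delta cm [-0.77  0.05  1.93] turn -0.003 | F [-0.2 -0.2 -1.1] T [ 0.03 -0.01 -0.03] grip 0.248 q [-0.27  0.35  0.51  1.66 -0.17  1.18  1.89]
```

View pics/s2.png

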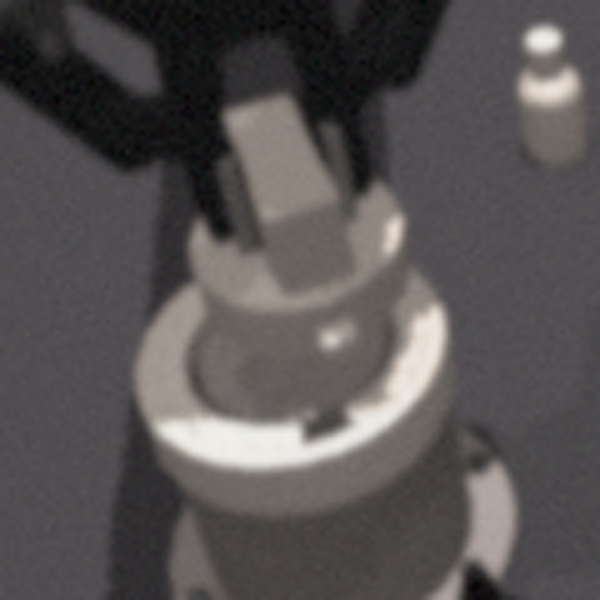

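The lid hangs over the bore. Its front lug at (335,335) points at the front slot at (327,425). Next I centre it and lower.

Emit:
servo_tool([
  [[-0.45,0,0.7],-0.003,1.5],
  [[-0.2,0.05,0.7],0,1.5],
  [[-0.1,0,0.4],0,1.5],
  [[0,0,0.1],0,1.5],
  [[0,0,0],0,1.5],
  [[0,0,0],0,1.5],
])

```text
clock: 7.03
position: [0.5806, -0.1365, 0.1287]
ee_rot: [0.689, 0.724, -0.006, -0.003]
ft_force: [-0.3, 0.0, -2.2]
grip_width: 0.246
```

```bash
python3 -c "
from h import *
go(.5805,-.138,.121,1.618)"
```

```text
t 7.03 pos [ 0.5806 -0.1365  0.1287] yaw 1.62 tilt [-0.0128 -0.0035] | delta cm [-0.15 -0.01  0.77] turn 0.002 | F [-0.3  0.  -2.2] T [ 0.01 -0.01 -0.02] grip 0.246 q [-0.25  0.38  0.5   1.68 -0.19  1.15  1.92]
```

Emit:
servo_tool([
  [[-0.1,0,0.15],0,1.5],
  [[-0.05,0,0.15],0,1.5],
  [[0,0,0.15],0,1.5],
  [[0,0,0],0,1.5],
])

```text
clock: 7.37
position: [0.5809, -0.1384, 0.1246]
ee_rot: [0.69, 0.724, -0.005, -0.003]
ft_force: [-1.7, -0.7, -2.2]
grip_width: 0.244
```

```bash
python3 -c "
from h import *
go(.5805,-.138,.121,1.618)"
```

```text
t 7.37 pos [ 0.5809 -0.1384  0.1246] yaw 1.62 tilt [-0.0117 -0.0037] | delta cm [ 0.04 -0.04  0.36] turn 0.002 | F [-1.7 -0.7 -2.2] T [-0.09  0.19 -0.  ] grip 0.244 q [-0.25  0.38  0.5   1.68 -0.19  1.14  1.93]
```

Emit:
servo_tool([
  [[0,-0.04,0.15],0,1.5],
  [[0,0,0.15],0,1.5],
  [[0,0,0.15],0,1.5],
  [[0,0,0],0,1.5],
])

```text
clock: 7.7
position: [0.5808, -0.1389, 0.1212]
ee_rot: [0.69, 0.724, -0.005, -0.002]
ft_force: [-1.3, 0.0, 0.8]
grip_width: 0.248
```

```bash
python3 -c "
from h import *
go(.5805,-.138,.121,1.618)"
```

```text
t 7.7 pos [ 0.5808 -0.1389  0.1212] yaw 1.619 tilt [-0.0102 -0.0036] | delta cm [ 0.09 -0.03  0.02] turn 0.001 | F [-1.3  0.   0.8] T [0.03 0.23 0.01] grip 0.248 q [-0.25  0.39  0.5   1.69 -0.2   1.13  1.93]
```

Emit:
servo_tool([
  [[0.04,-0.02,0.15],0,1.5],
  [[0,0,0.15],0,1.5],
])

```text
clock: 7.87
position: [0.5808, -0.1389, 0.1189]
ee_rot: [0.69, 0.724, -0.005, -0.002]
ft_force: [-3.9, -0.1, 6.0]
grip_width: 0.246
```

```bash
python3 -c "
from h import *
go(.5805,-.138,.107,1.618)"
```

```text
t 7.87 pos [ 0.5808 -0.1389  0.1189] yaw 1.619 tilt [-0.0092 -0.004 ] | delta cm [ 0.1  -0.02  1.19] turn 0.001 | F [-3.9 -0.1  6. ] T [0.21 0.73 0.11] grip 0.246 q [-0.25  0.39  0.5   1.69 -0.2   1.12  1.93]
```

Emit:
servo_tool([
  [[0.02,-0.1,0.0],0,1.5],
  [[0,-0.05,0.1],0,1.5],
  [[0,0,0.1],0,1.5],
])

```text
clock: 8.12
position: [0.5806, -0.1389, 0.1175]
ee_rot: [0.69, 0.724, -0.004, -0.001]
ft_force: [-2.0, -0.3, 5.4]
grip_width: 0.249
```

```bash
python3 -c "
from h import *
go(.5805,-.138,.107,1.618)"
```

```text
t 8.12 pos [ 0.5806 -0.1389  0.1175] yaw 1.619 tilt [-0.0058 -0.0045] | delta cm [0.1  0.   1.05] turn 0.001 | F [-2.  -0.3  5.4] T [-0.03  0.47 -0.  ] grip 0.249 q [-0.25  0.39  0.5   1.69 -0.2   1.12  1.93]
```

Emit:
servo_tool([
  [[0,-0.08,0.15],0,1.5],
  [[0,-0.05,0.15],0,1.5],
  [[0,0,0.15],0,1.5],
  [[0,0,0.15],0,1.5],
])

```text
clock: 8.45
position: [0.5804, -0.1389, 0.1121]
ee_rot: [0.69, 0.724, -0.002, 0.001]
ft_force: [-0.5, -0.4, 6.3]
grip_width: 0.245
```

```bash
python3 -c "
from h import *
go(.5805,-.138,.1045,1.618)"
```

```text
t 8.45 pos [ 0.5804 -0.1389  0.1121] yaw 1.619 tilt [-0.0025 -0.0045] | delta cm [0.1  0.01 0.76] turn 0.001 | F [-0.5 -0.4  6.3] T [ 0.02  0.14 -0.07] grip 0.245 q [-0.25  0.39  0.5   1.7  -0.2   1.1   1.93]
```

Spring-like force only, so the lugs are in the slots. I keep pressing, aiming for a lid origin of about 0.0775 (TCP about 0.1045).

Emit:
servo_tool([
  [[0,0,0.15],0,1.5],
  [[0,0,0.15],0,1.5],
  [[0,0,0.15],0,1.5],
  [[0,0,0.12],0,1.5],
  [[0,0,0.05],0,1.5],
])

```text
clock: 8.87
position: [0.5804, -0.1389, 0.1061]
ee_rot: [0.69, 0.724, -0.002, 0.001]
ft_force: [-0.8, 0.5, 7.1]
grip_width: 0.244
```

```bash
python3 -c "
from h import *
go(.5805,-.138,.1045,1.618)"
```

```text
t 8.87 pos [ 0.5804 -0.1389  0.1061] yaw 1.619 tilt [-0.0022 -0.0039] | delta cm [0.09 0.02 0.16] turn 0.001 | F [-0.8  0.5  7.1] T [0.15 0.15 0.05] grip 0.244 q [-0.24  0.4   0.5   1.71 -0.2   1.09  1.93]
```

Emit:
servo_tool([
  [[0,0,0.12],0,1.5],
  [[0,0,0.12],0,1.5],
  [[0,0,0.05],0.04,1.5],
  [[0,0,0.03],0.05,1.5],
])

```text
clock: 9.2
position: [0.5799, -0.1386, 0.1033]
ee_rot: [0.722, 0.692, -0.002, -0.0]
ft_force: [-2.6, 0.8, 7.8]
grip_width: 0.242
```

```bash
python3 -c "
from h import *
go(.5804,-.1389,.1035,.97)"
```

```text
t 9.2 pos [ 0.5799 -0.1386  0.1033] yaw 1.528 tilt [-0.003  -0.0026] | delta cm [-0.03  0.05 -0.02] turn 0.558 | F [-2.6  0.8  7.8] T [0.19 0.42 0.14] grip 0.242 q [-0.25  0.4   0.51  1.71 -0.21  1.09  1.85]
```

Emit:
servo_tool([
  [[-0.02,0.02,0.02],0.07,1.5],
  [[0,0.02,0.02],0.07,1.5],
  [[0,0,0.02],0.07,1.5],
])

```text
clock: 9.45
position: [0.5792, -0.1384, 0.1027]
ee_rot: [0.793, 0.609, -0.003, -0.001]
ft_force: [-1.9, -0.5, 7.0]
grip_width: 0.244
```

```bash
python3 -c "
from h import *
go(.5804,-.1389,.1035,.97)"
```

```text
t 9.45 pos [ 0.5792 -0.1384  0.1027] yaw 1.31 tilt [-0.0053 -0.0014] | delta cm [-0.01  0.13 -0.09] turn 0.34 | F [-1.9 -0.5  7. ] T [-0.05  0.17  0.23] grip 0.244 q [-0.29  0.41  0.55  1.71 -0.23  1.09  1.65]
```

Emit:
servo_tool([
  [[0,0.08,0.0],0.07,1.5],
  [[0,0.04,0.0],0.07,1.5],
  [[0,0.02,0.0],0.06,1.5],
])

```text
clock: 9.7
position: [0.5798, -0.1382, 0.1027]
ee_rot: [0.852, 0.523, -0.003, -0.002]
ft_force: [-2.4, 0.7, 5.8]
grip_width: 0.248
```

```bash
python3 -c "
from h import *
go(.5804,-.1389,.1035,.97)"
```

```text
t 9.7 pos [ 0.5798 -0.1382  0.1027] yaw 1.1 tilt [-0.0069 -0.0003] | delta cm [-0.03  0.08 -0.08] turn 0.13 | F [-2.4  0.7  5.8] T [0.08 0.29 0.21] grip 0.248 q [-0.32  0.42  0.59  1.71 -0.26  1.09  1.46]
```

Emit:
servo_tool([
  [[0,0.03,0.0],0.05,1.5],
  [[0,0.02,0.0],0.04,1.5],
  [[0,0.02,0.0],0.04,1.5],
])

```text
clock: 9.95
position: [0.579, -0.1391, 0.1026]
ee_rot: [0.886, 0.463, -0.005, -0.002]
ft_force: [-3.5, -1.4, 7.6]
grip_width: 0.245
```

```bash
python3 -c "
from h import *
go(.5804,-.1389,.1035,.97)"
```

```text
t 9.95 pos [ 0.579  -0.1391  0.1026] yaw 0.963 tilt [-0.0101 -0.0009] | delta cm [ 0.1  0.1 -0.1] turn -0.007 | F [-3.5 -1.4  7.6] T [-0.08  0.62  0.8 ] grip 0.245 q [-0.33  0.43  0.62  1.71 -0.27  1.1   1.33]
```

Tz has risen at a turn of about 0.66 rad, so the lid is at the stop. Now I let it rise.

Emit:
servo_tool([
  [[0.03,0.06,-0.1],0,1.5],
  [[0.03,0.05,-0.15],0,1.5],
  [[0,0,-0.15],0,1.5],
  [[0,0,-0.15],0,1.5],
])

```text
clock: 10.28
position: [0.5788, -0.1391, 0.1054]
ee_rot: [0.886, 0.464, -0.007, -0.002]
ft_force: [2.1, -1.0, -3.8]
grip_width: 0.245
```

```bash
python3 -c "
from h import *
go(.5804,-.1389,.110,.97)"
```

```text
t 10.28 pos [ 0.5788 -0.1391  0.1054] yaw 0.966 tilt [-0.0143 -0.0025] | delta cm [ 0.1   0.12 -0.47] turn -0.004 | F [ 2.1 -1.  -3.8] T [-0.43 -0.85  0.49] grip 0.245 q [-0.34  0.43  0.62  1.71 -0.26  1.11  1.33]
```

Emit:
servo_tool([
  [[0.03,0.05,-0.1],-0.02,1.5],
  [[0.03,0.05,-0.1],0,1.5],
])

```text
clock: 10.45
position: [0.5793, -0.1394, 0.1078]
ee_rot: [0.881, 0.474, -0.007, -0.003]
ft_force: [-5.4, 0.7, 3.9]
grip_width: 0.246
```

```bash
python3 - <<'E'
from h import *
go(.5804,-.1389,.110,.97)
for n in('scene','top'):
    im,d,K,Rm,t=cam(n); np.savez(n+'2.npz',im=im,d=d,K=K,Rm=Rm,t=t)
    if n=='scene': cv2.imwrite('pics/s3.png',cv2.resize(im[170:270,100:210],None,fx=6,fy=6,interpolation=cv2.INTER_CUBIC))
E
```

```text
t 10.45 pos [ 0.5793 -0.1394  0.1078] yaw 0.988 tilt [-0.0158 -0.0022] | delta cm [ 0.1   0.06 -0.22] turn 0.018 | F [-5.4  0.7  3.9] T [0.04 1.02 0.07] grip 0.246 q [-0.33  0.43  0.62  1.7  -0.26  1.12  1.35]
```

View pics/s3.png

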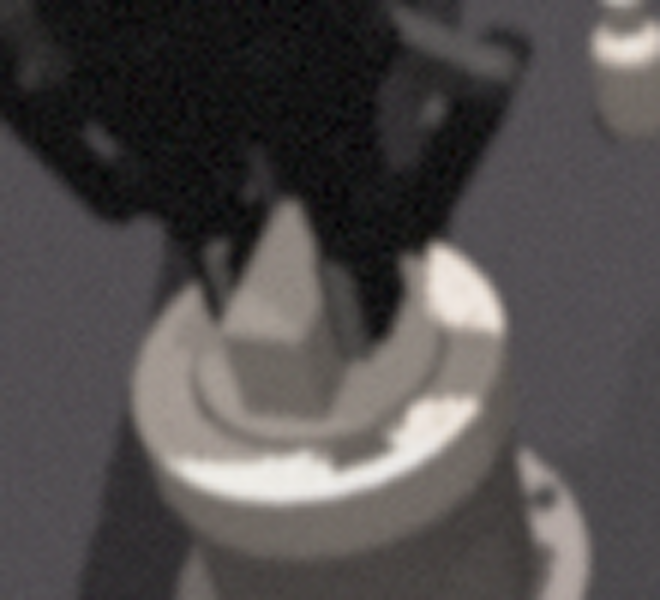

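The lid sits inside the collar, turned clockwise of the slot at (360,450). It came free and rose once I eased off the stop. I raise it a little more.

Emit:
servo_tool([
  [[0.0,0,-0.1],0,1.5],
  [[0,0,-0.1],0,1.5],
  [[0,0,-0.05],0,1.5],
])

```text
clock: 10.8
position: [0.5789, -0.1392, 0.11]
ee_rot: [0.881, 0.473, -0.008, -0.003]
ft_force: [2.3, -1.5, -9.1]
grip_width: 0.244
```

```bash
python3 - <<'E'
from h import *
go(.5804,-.1389,.110,.97)
E
```

```text
t 10.8 pos [ 0.5789 -0.1392  0.11  ] yaw 0.986 tilt [-0.0165 -0.0013] | delta cm [0.11 0.11 0.  ] turn 0.016 | F [ 2.3 -1.5 -9.1] T [-0.6  -1.19  0.11] grip 0.244 q [-0.33  0.42  0.62  1.7  -0.26  1.12  1.35]
```

TCP 0.110 puts the lid origin at 0.083, stopped by the notch roof. Releasing.

Emit:
servo_tool([
  [[0,0,0.03],0,1.5],
  [[0,0,0],0,4.0],
  [[0,0,0],0,4.0],
  [[0,0,0],0,4.0],
  [[0,0,0],0,4.0],
  [[0,0,0],0,4.0],
  [[0,0,-1.0],0,4.0],
  [[0,0,-2.5],0,4.0],
  [[0,0,-3.5],0,4.0],
  [[0,0,-3.0],0,4.0],
  [[0,0,-1.0],0,4.0],
])

```text
clock: 11.72
position: [0.5791, -0.1381, 0.2241]
ee_rot: [0.881, 0.473, -0.01, -0.005]
ft_force: [1.2, -0.3, -0.1]
grip_width: 0.467
```

Emit:
servo_tool([
  [[0,-2,0],0,4.0],
  [[0,-3.5,0],0,4.0],
  [[0,-3.5,0],0,4.0],
  [[0,-2,0],0,4.0],
  [[0,-1,0],0,4.0],
  [[0,0,0],0,4.0],
  [[0,0,0],0,4.0],
])

```text
clock: 12.3
position: [0.4772, -0.071, 0.2324]
ee_rot: [0.881, 0.473, -0.005, -0.003]
ft_force: [0.4, 0.4, 0.4]
grip_width: 0.467
```

```bash
python3 - <<'E'
from h import *
go(.5804,-.1389,.110,.97)
o=[]
for n,(u,v) in(('scene',(155,220)),('top',(349,183))):
    im,d,K,Rm,t=cam(n); P=cloud(d,K,Rm,t)
    r=np.hypot(P[...,0]-.5805,P[...,1]+.1385)
    for lo,hi in((.1*0+.094,.112),(.12,.15)):
        s=(r<(.029 if lo<.1 else .04))&(P[...,2]>lo)&(P[...,2]<hi); print(n,lo,s.sum(),np.median(P[s],axis=0))
    q=P[(r>.036)&(r<.045)&(P[...,2]>.09)&(P[...,2]<.11)]; print('rim z',np.median(q[:,2]))
    z=np.load(n+'0.npz')['im']; df=cv2.absdiff(z,im).max(2)>60
    o.append(cv2.resize(im[v-50:v+50,u-50:u+50],(400,400),interpolation=cv2.INTER_CUBIC))
cv2.imwrite('pics/end.png',np.hstack(o)); cv2.imwrite('pics/endtop.png',im)
E
```

```text
t 12.3 pos [ 0.4772 -0.071   0.2324] yaw 0.984 tilt [-0.0119 -0.0003] | delta cm [ 0.14 12.48 12.12] turn 0.014 | F [0.4 0.4 0.4] T [-0.07 -0.04  0.04] grip 0.467 q [-0.55  0.    0.61  1.84  0.    1.31  1.04]
scene 0.094 485 [ 0.59518709 -0.13023149  0.10560524]
scene 0.12 590 [ 0.58692241 -0.14154147  0.13688314]
rim z 0.10051479709463751
top 0.094 0 [nan nan nan]
top 0.12 0 [nan nan nan]
rim z 0.09994771354540695
  return _methods._mean(a, axis=axis, dtype=dtype,
  ret = um.true_divide(
```

View pics/end.png

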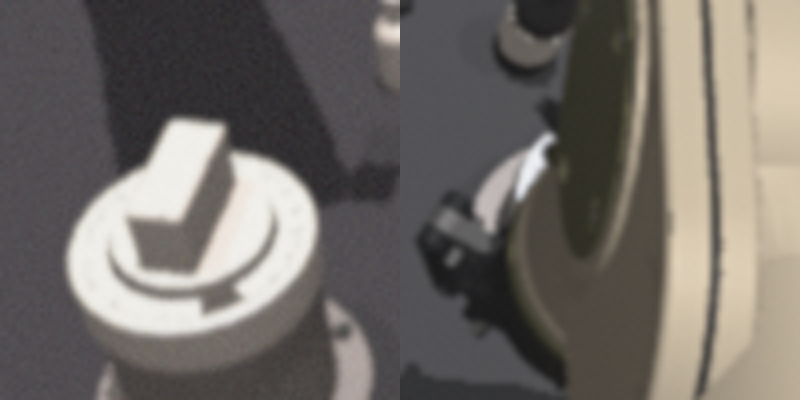

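View pics/endtop.png

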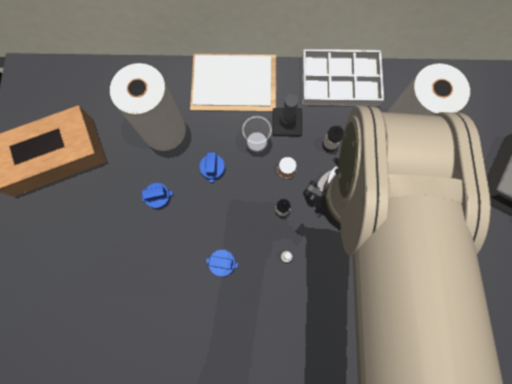

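In the end crop the lid sits level in the collar, its bar turned clockwise of the empty slot at (220,295). In the top view the arm hides the pot, and the bystanders are at the same pixels as before. The scene camera's depth gives a disc top at 0.1056 m and a bar top at 0.1369 m, so the lid origin is at about 0.083 m.

```bash
python3 -c "
from h import *
print(order.hand_in())"
```

```text
the job is handed in; nothing more can be done
None
```

The lid is on the used-needle pot and locked, and I handed the job in at about 12.3 s. Hand-in gives no verdict, so this rests on my own checks.

**What I did:** I gripped the white lid by its bar, lined its lugs up with the slots seen in the picture, and pressed it in. The lid origin went down to about 76 mm. I turned it about 0.66 rad clockwise to the stop, let it rise, released it and backed off.

**Force:** the wrist readings I took while pressing never passed about 8 N upward. The largest reading was a 9 N upward tug, a check that the lid was locked.

**Last checks:**
- **Height:** the scene camera puts the lid origin at about 83 mm (disc top 105.6 mm, bar top 136.9 mm), which is the locked height. The lid looks level.
- **Bystanders:** ink bottles, dropper, jar and cup are at the same places as before in the top picture, compared by eye only.

**What didn't go cleanly:**
- **First rise:** the lid stuck at about 78 mm, pressed against the stop. Easing back 0.02 rad freed it and it sprang up.
- **Top camera:** the arm hid the pot at the end, so there is no second view of the lid's height and centring. The lid's final position over the axis was not measured separately; it was gripped within about 2 mm of the pot's measured axis just before release.

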